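# Set and clamp the checkweigher's reject gate

### The job

Set the reject gate for the next test run: with the closed fingertips, push the gate's swing arm round until it points straight at the round post (not at the square block), and then push the clamp lever beside the gate's hub all the way over to its stop, so that the gate is still pointing at the round post when you finish. Push gently, grip and lift nothing, and leave the loose test pieces where they are.

Things in the scene. Friction and masses are not known exactly. Their poses are not given: they have to be found in the camera images.
- gate_pivot (a point): point on the gate's upright pivot axis at the level of the deck's top face (the deck is a fixed aluminium plate 400 x 470 at the end of the roller conveyor, 50 above the table). Site axes: z up; +y runs from the deck up the conveyor, square to the rollers; +x is the side away from the robot when the station stands square. A round hub, 44 dia, its cap 64 high above the deck, turns on it.
- gate_tip (a point): free end of the gate's swing arm, 165 from the pivot axis and 30 above the deck (half-way up the arm). Its x axis points outward along the arm, y square to the arm's face, z up. The arm is an aluminium plate on edge, 12 thick with a rounded end, from 6 to 54 above the deck, running straight out from the hub at radius 22 to 165.
- gate (a joint): gate angle in rad: 0 = arm along the +y of gate_pivot (up the conveyor), growing counter-clockwise seen from above; stops at -1.1 and +1.1. Stiff: about 0.25 N m of friction, no spring; it stays where it is left.
- post_top (a point): centre of the top of the round dark steel post fixed on the deck, 24 dia, 70 tall; it stands 195 to 245 from the gate's pivot, 0.6 to 0.9 rad to one side or the other of the conveyor's direction, beyond the arm's reach, so the arm never touches it.
- square_block: low square dark steel block fixed on the deck on the other side, 36 x 36 x 25 tall, origin at the centre of its underside; the mark not wanted.
- clamp_pivot (a point): point on the clamp lever's upright pivot axis at the level of the deck's top face, 100 from the gate pivot, on the side away from the conveyor. Its round boss is 34 dia, 45 high above the deck.
- clamp_tip (a point): free end of the dark steel clamp lever, 93 from its pivot axis, 30 above the deck. x axis outward along the lever, z up. The lever is a bar on edge 12 thick, from 15 to 45 above the deck, with a 20 dia rounded end; it lies level and swings in the horizontal plane.
- clamp (a joint): clamp lever angle in rad: 0 = open, where it points back and towards the robot's side; 1.31 = its stop, clamped; it grows counter-clockwise seen from above, so the lever's end is pushed away from the robot. About 0.12 N m of friction, no spring; stays where left. Starts at 0 to 0.2.
- canister: sealed grey tin canister, 72 dia x 95 tall, standing on the rollers; loose bystander, origin at the centre of its underside
- puck_a: blue polyethylene puck, 60 dia x 25, on the deck; loose bystander, origin at the centre of its underside
- puck_b: second blue puck, same size, on the deck; loose bystander, origin at the centre of its underside
- weight: orange rubber-jacketed steel weight with a steel knob on top, 46 dia x 56 tall, on the deck; loose bystander, origin at the centre of its underside
- spanner: zinc-plated spanner, 150 long, lying on the deck's near corner on the clamp side; loose bystander, origin at the centre of its underside
- carton: closed cardboard carton 80 x 110 x 55, on the rollers; loose bystander, origin at the centre of its underside

How it is judged:
By the outcome, as a careful person would: the job done as asked, in the order asked, and still so for the second after the job is handed in, with the robot touching nothing.
It also fails if it takes over 54 s, if anything falls off the work surface, if the arm or the gripper's body presses on something with over 40 N, if the wrist force passes 120 N, or if a joint passes its speed limit or range.

### The arm

A 7-joint arm with a two-finger parallel gripper is mounted at the origin on the work surface. World frame = base frame: x ahead of the robot, y to its left, z up, the work surface at z = 0. Lengths are in m, angles in rad, forces in N, time in s.
With the tool pointing down it reaches from about 0.35 to 0.9 m from the base axis. Payload 8.1 kg.
Tool frame: the origin (TCP) lies on the centre line of the jaws, within the pads' length; the fingertips stand 19 mm ahead of it and the grasp point (between the pads) is the TCP (arm.tip_reach is the distance from the TCP to the fingertips, in m); z points along the fingers, y is the line along which they close (so a half turn about z gives the same grasp; the last joint's range is limited). The gripper opens to 92 mm and grips with 3 to 60 N. Pads are 19 mm wide; open, the fingers measure 130 mm over their backs; the gripper's body (75 mm by 190 mm) begins 47 mm behind the grasp point.
Start: joints at [1.169, 0.434, 0.025, 1.573, -0.012, 1.134, -0.075], TCP at [0.184, -0.597, 0.246] pointing down, gripper open.
Joint ranges: [-2.62, 2.62], [-0.44, 2.09], [-1.27, 1.32], [0.08, 2.57], [-1.32, 4.46], [0.12, 2], [-2.74, 2.74]. Speed limits (rad/s): [2.22, 2.22, 3.01, 3.01, 3.14, 3.14, 3.14].

### API

Orientations are given as a rotation vector (axis times angle).
In Python, from cell import arm gives the robot as it stands.
- The arm moves only by the tool arm_command, never from a script. Its argument "targets" is a list that holds one entry, the list of rows, each a list of 6 numbers: the shift along the tool's x, y, z in m, then the turn, a rotation vector about the tool's x, y, z in rad. A call has 1 to 10 rows; each row shifts and turns the commanded pose from where the row before left it, along the tool's axes as they then stand; what a row does not reach is not made up. A row lasts 1/8 s, in which the tool goes at most 62.5 mm and 10.7 degrees, less where a joint would pass 70% of its speed; a pose out of reach is approached as far as the arm can. A call with a gripper value outside its range is refused whole. "jaw" is the finger opening in m, from 0 to 0.0918, set as the call begins (left out, the last holds). The fingers move at their own pace and stop on an object; "newtons" is the grip in N (left out, the last holds). Time passes only in rows, so rows that do not move let the fingers close. It gives the time, the measured TCP pose, the force, the opening and the grip force at its end, in the units of the state.
- arm.observe(): the state, without advancing time (a new reading comes with each control period).
- arm.get_image(name): name is "side" or "top" or "wrist"; returns a dict with "pixels" (384x512x3 uint8, red, green, blue), "z_map" (384x512 float32, m along the optical axis (not along the pixel's ray), 0 where there is no reading), "fx", "fy", "cx", "cy" (pixels), "dist" ([k1, k2, p1, p2, k3] as OpenCV has them; the pictures are not rectified), "xyz" and "rotation" of the camera in the world; the wrist camera has in their place "T_tool_cam" (4x4, takes a point from camera to tool coordinates, whose origin is the TCP and whose axes are the flange's). Camera axes: x right, y down, z forward; pixel columns grow to the right and rows downward; lengths in m; the calibration is good to about 2 mm. A picture is of the moment at which its call begins: read the wrist's pose just before it.
- arm.sign_off(): hands the job in; it is judged then, once.
The state is a dict: "clock": time; "joints": joint angles; "dq": joint speeds; "joint_efforts": joint torques, N m; "position": TCP position; "ee_rot": TCP orientation; "force": force on the tool from outside, world axes, zero at the start; "ft_torque": the same for the moment, N m; "width": opening from 0.0 (shut) to 1.0 (fully open); "gripper_force": force on a finger pad.
Only numpy, scipy, OpenCV 4.12 (cv2) and the standard library are available. Lean on these libraries where they do the work, as an engineer would, in place of code of your own. Each camera call takes 0.05 s, during which the arm holds its last target. There are 200 camera calls.

## Working session

There is one attempt and no reset: what is moved stays moved. The work goes in short steps, Python scripts to look and compute and a tool call to move; the robot and the scene stay as the last step left them, time stands still between calls to the robot, and variables do not carry over. Pictures are saved under pics/ and viewed, at most 10 in all, crops included, and the job is handed in when it is done.

Besides the shell and the picture viewer there is one more tool, called after ">>>" as name(argument=value, ...) on one line, values as JSON. arm_command: Moves the arm, as the interface text tells. Its arguments: {"type":"object","properties":{"targets":{"type":"array","items":{"type":"array","items":{"type":"array","items":{"type":"number"}}}},"jaw":{"type":"number"},"newtons":{"type":"number"}},"required":["targets"]}

```bash
mkdir -p pics; ls; python3 - <<'E'
from cell import arm
import cv2,numpy as np
s=arm.observe();print({k:np.round(v,3).tolist() for k,v in s.items()}, arm.tip_reach)
for n in("top","side"):
    im=arm.get_image(n);cv2.imwrite(f"pics/{n}0.png",im["pixels"][:,:,::-1])
    np.savez(f"{n}0.npz",**im)
    print(n,im["xyz"],np.round(im["rotation"],3).tolist(),im["fx"],im["dist"])
E
```

```text
pics
{'clock': 0.0, 'joints': [1.169, 0.435, 0.025, 1.574, -0.012, 1.134, -0.075], 'dq': [-0.002, -0.0, 0.001, -0.001, -0.001, 0.0, 0.001], 'joint_efforts': [-0.001, -66.785, 0.984, -31.446, -0.061, 0.043, 0.0], 'position': [0.184, -0.597, 0.245], 'ee_rot': [-3.105, -0.467, 0.001], 'force': [-0.444, 0.038, 0.069], 'ft_torque': [0.009, 0.009, -0.033], 'gripper_force': 0.0, 'width': 1.0} 0.019
top [0.50051634 0.11344999 0.91035604] [-2.138, 2.187, -0.12] 360.76145263063074 [-0.01037836  0.          0.          0.          0.        ]
side [0.21362465 0.75900313 0.82569344] [-0.697, 2.634, -1.142] 450.5215918722098 [-0.07770518  0.          0.          0.          0.        ]
```

View pics/top0.png

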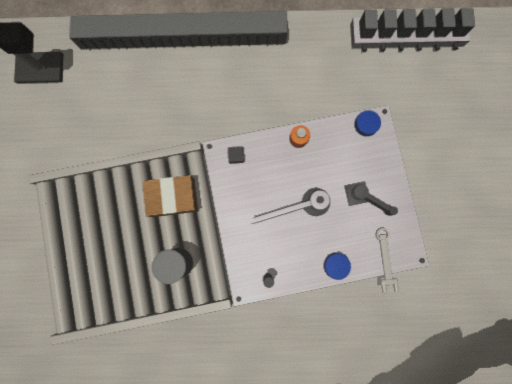

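View pics/side0.png

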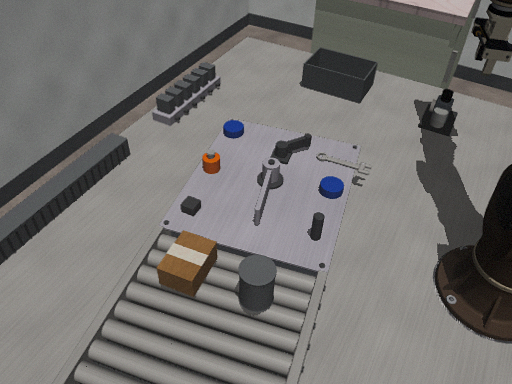

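The top view shows the hub at (319,200), the gate arm tip at (254,219), the post at (268,281), the block at (236,155), the clamp boss at (361,192) and its lever end at (391,210). Pucks lie at (338,266) and (368,123), and the spanner at (387,262).

```bash
cat > h.py <<'E'
import cv2,numpy as np
from scipy.spatial.transform import Rotation as R
def cloud(im,T=None):
    K=np.array([[im["fx"],0,im["cx"]],[0,im["fy"],im["cy"]],[0,0,1]],float)
    v,u=np.mgrid[:384,:512]
    n=cv2.undistortPoints(np.stack([u,v],-1).reshape(-1,1,2).astype(np.float64),K,np.array(im["dist"],float)).reshape(384,512,2)
    z=im["z_map"][...,None].astype(float)
    p=np.concatenate([n*z,z],-1)
    if T is None: Rm=np.array(im["rotation"],float);Rm=R.from_rotvec(Rm).as_matrix() if Rm.size==3 else Rm; t=np.array(im["xyz"])
    else: Rm,t=T[:3,:3],T[:3,3]
    d=np.concatenate([n,np.ones_like(z)],-1)@Rm.T
    return p@Rm.T+t, d, t
def ray(d,t,u,v,z):
    a=d[int(round(v)),int(round(u))]; return t+a*(z-t[2])/a[2]
E
python3 - <<'E'
from h import *
im=dict(np.load("top0.npz")); P,d,t=cloud(im)
for n,u,v,z in[("hub",319,200,.114),("tip",254,219,.104),("post",268,281,.12),("block",236,155,.075),("boss",361,192,.095),("ctip",391,210,.095),("puckb",338,266,.075),("pucka",368,123,.075),("weight",300,134,.106),("span",382,233,.05),("span2",390,288,.05),("corner",208,146,.05),("corner2",384,111,.05)]:
    print(n,ray(d,t,u,v,z).round(4),P[v,u].round(4))
deck=P[230:250,290:310,2];print("deck z",np.median(deck))
# height-mask blobs
z=P[...,2];rgb=im["pixels"]
for n,lo,hi,win in[("gate",.095,.13,(185,230,245,335)),("post",.105,.14,(265,295,255,285)),("clamp",.083,.105,(180,220,345,400))]:
    a,b,c,e=win;m=np.zeros(z.shape,bool);m[a:b,c:e]=(z[a:b,c:e]>lo)&(z[a:b,c:e]<hi)
    q=P[m];print(n,m.sum(),np.median(q,0).round(4),q.min(0).round(4),q.max(0).round(4))
    if n!="post":
        # axis by line fit
        x=cv2.fitLine(q[:,:2].astype(np.float32),cv2.DIST_HUBER,0,.01,.01).ravel();print("line",x.round(4))
E
```

```text
hub [ 0.571  -0.0256  0.114 ] [ 0.5712 -0.0261  0.1113]
tip [0.5327 0.1194 0.104 ] [0.5328 0.1194 0.1007]
post [0.3986 0.0922 0.12  ] [0.3986 0.0922 0.1204]
block [0.6855 0.1587 0.075 ] [0.6857 0.1588 0.0742]
boss [ 0.5887 -0.1252  0.095 ] [ 0.5888 -0.1254  0.0943]
ctip [ 0.5462 -0.1909  0.095 ] [ 0.5461 -0.1903  0.0967]
puckb [ 0.4226 -0.0693  0.075 ] [ 0.4225 -0.0694  0.0748]
pucka [ 0.7559 -0.1571  0.075 ] [ 0.7565 -0.1578  0.0729]
weight [0.7241 0.01   0.106 ] [0.7242 0.0099 0.1056]
span [ 0.4947 -0.1828  0.05  ] [ 0.4947 -0.1825  0.0509]
span2 [ 0.3669 -0.1938  0.05  ] [0.5005 0.1134 0.9104]
corner [0.715 0.228 0.05 ] [0.7144 0.2277 0.0523]
corner2 [ 0.7931 -0.2064  0.05  ] [ 0.7923 -0.2056  0.0524]
deck z 0.048828186912273586
gate 651 [5.599e-01 2.000e-04 1.047e-01] [ 0.524  -0.0471  0.0958] [0.5943 0.1307 0.1157]
line [ 0.2722 -0.9622  0.5595  0.0203]
post 104 [0.3981 0.0922 0.1186] [0.3853 0.0813 0.1051] [0.4084 0.103  0.1225]
clamp 410 [ 0.5754 -0.146   0.0937] [ 0.537  -0.2049  0.0831] [ 0.6076 -0.1089  0.0987]
line [ 0.5411  0.8409  0.5731 -0.151 ]
```

```bash
cat >> h.py <<'E'
def rows(s,wps):
    """wps: (x,y,z,yaw,n). prints per-row tool-frame increments; tool assumed/kept straight down"""
    p=np.array(s["position"]);M=R.from_rotvec(s["ee_rot"]).as_matrix();yaw=np.arctan2(M[1,0],M[0,0]);print("pos",p.round(4),"yaw",yaw.round(4),"tilt",M[:,2].round(4))
    for x,y,z,w,n in wps:
        q=np.array([x,y,z]);st=(q-p)/n;dw=(w-yaw)/n
        out=[]
        for i in range(n):
            c,sn=np.cos(yaw),np.sin(yaw)
            B=np.array([[c,sn,0],[sn,-c,0],[0,0,-1]]) 
            out.append([*(B.T@st).round(4).tolist(),0,0,round(-dw,4)]);yaw+=dw
        p=q;print(n,"rows" ,out if abs(dw)>1e-6 else out[0])
E
python3 - <<'E'
from h import *;from cell import arm
rows(arm.observe(),[(.570,.109,.246,.298,20)])
E
```

```text
pos [ 0.1838 -0.5969  0.245 ] yaw 0.2987 tilt [-5.0e-04  1.3e-03 -1.0e+00]
20 rows [[0.0288, -0.028, -0.0, 0, 0, np.float64(0.0)], [0.0288, -0.0281, -0.0, 0, 0, np.float64(0.0)], [0.0288, -0.0281, -0.0, 0, 0, np.float64(0.0)], [0.0288, -0.0281, -0.0, 0, 0, np.float64(0.0)], [0.0288, -0.0281, -0.0, 0, 0, np.float64(0.0)], [0.0288, -0.0281, -0.0, 0, 0, np.float64(0.0)], [0.0288, -0.0281, -0.0, 0, 0, np.float64(0.0)], [0.0288, -0.0281, -0.0, 0, 0, np.float64(0.0)], [0.0288, -0.0281, -0.0, 0, 0, np.float64(0.0)], [0.0288, -0.0281, -0.0, 0, 0, np.float64(0.0)], [0.0288, -0.0281, -0.0, 0, 0, np.float64(0.0)], [0.0288, -0.0281, -0.0, 0, 0, np.float64(0.0)], [0.0288, -0.0281, -0.0, 0, 0, np.float64(0.0)], [0.0288, -0.0281, -0.0, 0, 0, np.float64(0.0)], [0.0288, -0.0281, -0.0, 0, 0, np.float64(0.0)], [0.0288, -0.0281, -0.0, 0, 0, np.float64(0.0)], [0.0288, -0.0281, -0.0, 0, 0, np.float64(0.0)], [0.0288, -0.0281, -0.0, 0, 0, np.float64(0.0)], [0.0288, -0.0281, -0.0, 0, 0, np.float64(0.0)], [0.0288, -0.0281, -0.0, 0, 0, np.float64(0.0)]]
```

>>> arm_command(targets=[[[0.029,-0.028,0,0,0,0],[0.029,-0.028,0,0,0,0],[0.029,-0.028,0,0,0,0],[0.029,-0.028,0,0,0,0],[0.029,-0.028,0,0,0,0],[0.029,-0.028,0,0,0,0],[0.029,-0.028,0,0,0,0],[0.029,-0.028,0,0,0,0],[0.029,-0.028,0,0,0,0],[0.029,-0.028,0,0,0,0]]], jaw=0, newtons=10)

```text
clock: 1.35
position: [0.379, -0.2431, 0.2456]
ee_rot: [-3.107, -0.467, 0.0]
force: [0.8, -0.4, -0.9]
width: 0.007
gripper_force: 0.0
```

>>> arm_command(targets=[[[0.029,-0.028,0,0,0,0],[0.029,-0.028,0,0,0,0],[0.029,-0.028,0,0,0,0],[0.029,-0.028,0,0,0,0],[0.029,-0.028,0,0,0,0],[0.029,-0.028,0,0,0,0],[0.029,-0.028,0,0,0,0],[0.029,-0.028,0,0,0,0],[0.029,-0.028,0,0,0,0],[0.029,-0.028,0,0,0,0]]])

```text
clock: 2.6
position: [0.5738, 0.1095, 0.2453]
ee_rot: [3.106, 0.467, -0.001]
force: [-0.2, 0.0, 0.5]
width: 0.007
gripper_force: 0.0
```

>>> arm_command(targets=[[[0,0,0.03,0,0,0],[0,0,0.03,0,0,0],[0,0,0.03,0,0,0],[0,0,0.03,0,0,0],[0,0,0.032,0,0,0],[0,0,0,0,0,0]]])

```text
clock: 3.35
position: [0.5715, 0.1079, 0.0914]
ee_rot: [3.106, 0.468, -0.008]
force: [0.4, 0.4, 1.0]
width: 0.007
gripper_force: 0.0
```

```bash
sed -i 's/round(-dw,4)/round(float(-dw),4)/; s/if abs(dw)>1e-6/if abs(dw)>1e-4/' h.py
python3 - <<'E'
from h import *;from cell import arm
pv=np.array([.5715,-.0258])
def w(th,r=.13,off=.0155):
    return pv+r*np.array([-np.sin(th),np.cos(th)])+off*np.array([np.cos(th),np.sin(th)])
W=[(*w(.276),.093,.276,4)]
W+=[(*w(th),.093,th,1) for th in np.linspace(.276,.90,14)[1:]]
rows(arm.observe(),W)
E
```

```text
pos [0.5715 0.1079 0.0914] yaw 0.2989 tilt [-0.0052 -0.0014 -1.    ]
4 rows [[-0.0052, -0.0005, -0.0004, 0, 0, 0.0057], [-0.0052, -0.0004, -0.0004, 0, 0, 0.0057], [-0.0052, -0.0004, -0.0004, 0, 0, 0.0057], [-0.0052, -0.0004, -0.0004, 0, 0, 0.0057]]
1 rows [[-0.0063, -0.0006, 0.0, 0, 0, -0.048]]
1 rows [[-0.0063, -0.0006, 0.0, 0, 0, -0.048]]
1 rows [[-0.0063, -0.0006, 0.0, 0, 0, -0.048]]
1 rows [[-0.0063, -0.0006, 0.0, 0, 0, -0.048]]
1 rows [[-0.0063, -0.0006, 0.0, 0, 0, -0.048]]
1 rows [[-0.0063, -0.0006, 0.0, 0, 0, -0.048]]
1 rows [[-0.0063, -0.0006, 0.0, 0, 0, -0.048]]
1 rows [[-0.0063, -0.0006, 0.0, 0, 0, -0.048]]
1 rows [[-0.0063, -0.0006, 0.0, 0, 0, -0.048]]
1 rows [[-0.0063, -0.0006, 0.0, 0, 0, -0.048]]
1 rows [[-0.0063, -0.0006, 0.0, 0, 0, -0.048]]
1 rows [[-0.0063, -0.0006, 0.0, 0, 0, -0.048]]
1 rows [[-0.0063, -0.0006, 0.0, 0, 0, -0.048]]
```

>>> arm_command(targets=[[[-0.005,-0.0005,0,0,0,0.006],[-0.005,-0.0005,0,0,0,0.006],[-0.005,-0.0005,0,0,0,0.006],[-0.005,-0.0005,0,0,0,0.006],[-0.0063,-0.0006,0,0,0,-0.048],[-0.0063,-0.0006,0,0,0,-0.048],[-0.0063,-0.0006,0,0,0,-0.048]]])

```text
clock: 4.22
position: [0.5356, 0.101, 0.0943]
ee_rot: [-3.072, -0.655, -0.003]
force: [1.2, 1.1, 0.5]
width: 0.003
gripper_force: 1.0
```

>>> arm_command(targets=[[[-0.0063,-0.0006,0,0,0,-0.048],[-0.0063,-0.0006,0,0,0,-0.048],[-0.0063,-0.0006,0,0,0,-0.048],[-0.0063,-0.0006,0,0,0,-0.048],[-0.0063,-0.0006,0,0,0,-0.048],[-0.0063,-0.0006,0,0,0,-0.048],[-0.0063,-0.0006,0,0,0,-0.048],[-0.0063,-0.0006,0,0,0,-0.048],[-0.0063,-0.0006,0,0,0,-0.048],[0,0,0,0,0,0]]])

```text
clock: 5.48
position: [0.4858, 0.0724, 0.094]
ee_rot: [2.862, 1.295, 0.0]
force: [0.3, -0.3, -0.5]
width: 0.004
gripper_force: 0.0
```

```bash
python3 - <<'E'
from h import *;from cell import arm
s=arm.observe()
for n in("side","top"):
    im=arm.get_image(n);np.savez(f"{n}1.npz",**im);cv2.imwrite(f"pics/{n}1.png",im["pixels"][:,:,::-1])
rows(s,[])
E
```

```text
pos [0.4858 0.0724 0.094 ] yaw 0.85 tilt [ 2.e-04 -2.e-04 -1.e+00]
```

View pics/side1.png

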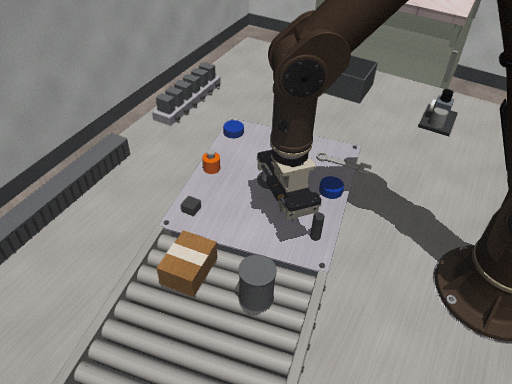

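>>> arm_command(targets=[[[0.01,0,0,0,0,0],[0.01,0,0,0,0,0],[0.01,0,-0.03,0,0,0],[0.01,0,-0.04,0,0,0],[0.01,0,-0.04,0,0,0],[0,0,-0.04,0,0,0],[0,0,-0.04,0,0,0],[0,0,-0.03,0,0,0],[0,0,0,0,0,0],[0,0,0,0,0,0]]])

```text
clock: 6.82
position: [0.519, 0.1105, 0.3131]
ee_rot: [-2.861, -1.297, 0.001]
force: [-0.0, 0.2, -0.1]
width: 0.008
gripper_force: 0.0
```

```bash
python3 - <<'E'
from h import *;from cell import arm
s=arm.observe()
im=arm.get_image("wrist");T=np.eye(4);T[:3,:3]=R.from_rotvec(s["ee_rot"]).as_matrix();T[:3,3]=s["position"]
np.savez("w2.npz",**im,T=T@im["T_tool_cam"]);a=im["pixels"][:,:,::-1]
im=arm.get_image("top");np.savez("top2.npz",**im);b=im["pixels"][:,:,::-1]
cv2.imwrite("pics/w2.png",cv2.resize(np.hstack([a,b]),(800,300)))
rows(s,[])
E
```

```text
pos [0.519  0.1105 0.3131] yaw 0.851 tilt [-7.e-04 -1.e-04 -1.e+00]
```

View pics/w2.png

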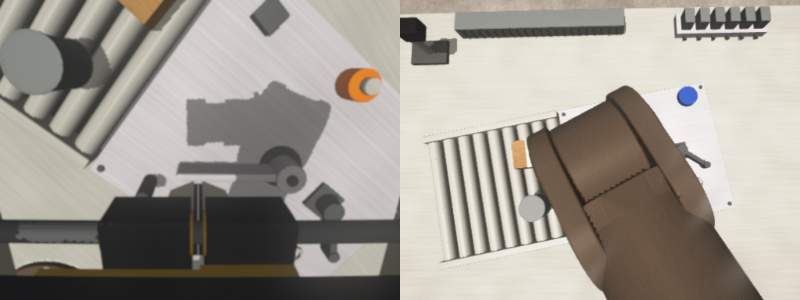

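The wrist view (left) shows the arm running from the hub, about (371,228) in full-image pixels, to about (228,215). The post top is near (195,232), so one frame holds hub, arm and post. The top view is blocked by the robot.

```bash
cat >> h.py <<'E'
def gate_wrist(f):
    im=dict(np.load(f));P,d,t=cloud(im,im["T"]);z=P[...,2]
    def blob(m,near,rad):
        q=P[m&(np.hypot(P[...,0]-near[0],P[...,1]-near[1])<rad)];return q
    ang=lambda v:np.arctan2(-v[0],v[1])
    hub=blob((z>.110)&(z<.118),(.5715,-.0258),.04);post=blob((z>.114)&(z<.128),(.398,.092),.03)
    circ=lambda q:cv2.minEnclosingCircle(q[:,:2].astype(np.float32)*1000)
    ch,cp=circ(hub),circ(post);print("hub",len(hub),ch,hub.mean(0).round(4),"post",len(post),cp,post.mean(0).round(4))
    h=np.array(ch[0])/1000;p=np.array(cp[0])/1000
    r=np.hypot(P[...,0]-h[0],P[...,1]-h[1]);q=P[(z>.099)&(z<.109)&(r>.04)&(r<.17)&(abs(np.arctan2(-(P[...,0]-h[0]),P[...,1]-h[1])-.85)<.7)]
    l=cv2.fitLine(q[:,:2].astype(np.float32),cv2.DIST_HUBER,0,.01,.01).ravel();v=l[:2]*np.sign(l[1])
    off=(l[2]-h[0])*v[1]-(l[3]-h[1])*v[0]
    print("arm n",len(q),"line ang",ang(v),"mean ang",ang(q[:,:2].mean(0)-h),"off",off,"post ang",ang(p-h),"dist",np.hypot(*(p-h)))
E
python3 -c "
from h import *
gate_wrist('w2.npz')
im=dict(np.load('top0.npz'));P,d,t=cloud(im);z=P[...,2]
for n,lo,hi,c,r in(('hub',.108,.12,(.5715,-.0258),.04),('post',.112,.13,(.398,.092),.03)):
  q=P[(z>lo)&(z<hi)&(np.hypot(P[...,0]-c[0],P[...,1]-c[1])<r)];print(n,len(q),cv2.minEnclosingCircle(q[:,:2].astype(np.float32)*1000),q.mean(0).round(4))
"
```

```text
hub 168 ((572.28564453125, -25.659530639648438), 15.914557456970215) [ 0.5724 -0.0278  0.1129] post 93 ((400.397216796875, 94.62953186035156), 9.810738563537598) [0.4027 0.0965 0.1178]
arm n 1165 line ang 0.8439412 mean ang 0.8559757865683695 off -0.0012186889929230588 post ang 0.9601985861354702 dist 0.20979773627502357
hub 157 ((573.1383056640625, -27.04401397705078), 21.20212173461914) [ 0.5728 -0.027   0.1101]
post 100 ((396.91998291015625, 92.28971862792969), 11.644159317016602) [0.3972 0.0923 0.1183]
```

```bash
python3 - <<'E'
from h import *;from cell import arm
pv=np.array([.5725,-.0265])
def w(th,r=.13,off=.0165):
    return pv+r*np.array([-np.sin(th),np.cos(th)])+off*np.array([np.cos(th),np.sin(th)])
W=[(*w(.85,off=.05),.093,.85,6),(*w(.85,off=.018),.093,.85,4)]
W+=[(*w(th),.093,th,1) for th in (.875,.9,.925,.95)]
rows(arm.observe(),W)
E
```

```text
pos [0.5187 0.1102 0.3126] yaw 0.8509 tilt [-1.9e-03 -4.0e-04 -1.0e+00]
6 rows [[-0.0029, 0.0001, 0.0366, 0, 0, 0.0002], [-0.0029, 0.0001, 0.0366, 0, 0, 0.0002], [-0.0029, 0.0001, 0.0366, 0, 0, 0.0002], [-0.0029, 0.0001, 0.0366, 0, 0, 0.0002], [-0.0029, 0.0001, 0.0366, 0, 0, 0.0002], [-0.0029, 0.0001, 0.0366, 0, 0, 0.0002]]
4 rows [-0.008, 0.0, 0.0, 0, 0, 0.0]
1 rows [[-0.0048, -0.0004, 0.0, 0, 0, -0.025]]
1 rows [[-0.0033, -0.0004, 0.0, 0, 0, -0.025]]
1 rows [[-0.0033, -0.0004, 0.0, 0, 0, -0.025]]
1 rows [[-0.0033, -0.0004, 0.0, 0, 0, -0.025]]
```

>>> arm_command(targets=[[[0,0,0.037,0,0,0],[0,0,0.037,0,0,0],[0,0,0.037,0,0,0],[0,0,0.037,0,0,0],[0,0,0.037,0,0,0],[-0.01,0,0.035,0,0,0],[-0.013,0,0,0,0,0],[-0.013,0,0,0,0,0],[-0.013,0,0,0,0,0]]])

```text
clock: 8.05
position: [0.487, 0.0728, 0.095]
ee_rot: [2.861, 1.296, 0.003]
force: [-0.2, -0.4, -0.1]
width: 0.005
gripper_force: 0.0
```

>>> arm_command(targets=[[[-0.005,0,0,0,0,-0.025],[-0.0033,-0.0004,0,0,0,-0.025],[-0.0033,-0.0004,0,0,0,-0.025],[-0.0033,-0.0004,0,0,0,-0.025],[0,0,0,0,0,0]]])

```text
clock: 8.68
position: [0.4761, 0.0623, 0.0936]
ee_rot: [2.793, 1.438, -0.001]
force: [0.2, 0.0, 0.2]
width: 0.006
gripper_force: 0.3
```

>>> arm_command(targets=[[[0.01,0,0,0,0,0],[0.015,0,0,0,0,0],[0.015,0,-0.03,0,0,0],[0.015,0,-0.04,0,0,0],[0.015,0,-0.04,0,0,0],[0.02,0,-0.04,0,0,0],[0.02,0,-0.04,0,0,0],[0,0,-0.03,0,0,0],[0,0,0,0,0,0],[0,0,0,0,0,0]]])

```text
clock: 9.93
position: [0.54, 0.1524, 0.3129]
ee_rot: [-2.793, -1.438, 0.002]
force: [-0.7, 0.0, -0.5]
width: 0.01
gripper_force: 0.0
```

```bash
python3 - <<'E'
from h import *;from cell import arm
s=arm.observe()
im=arm.get_image("wrist");T=np.eye(4);T[:3,:3]=R.from_rotvec(s["ee_rot"]).as_matrix();T[:3,3]=s["position"]
np.savez("w3.npz",**im,T=T@im["T_tool_cam"]);a=im["pixels"][:,:,::-1]
cv2.imwrite("pics/w3.png",cv2.resize(a[150:300,120:420],(800,400),interpolation=cv2.INTER_CUBIC))
rows(s,[])
gate_wrist("w3.npz")
E
```

```text
pos [0.54   0.1524 0.3129] yaw 0.9511 tilt [-1.1e-03 -4.0e-04 -1.0e+00]
hub 0 ((0.0, 0.0), 0.0) [nan nan nan] post 0 ((0.0, 0.0), 0.0) [nan nan nan]h.py:33: RuntimeWarning: Mean of empty slice.
  ch,cp=circ(hub),circ(post);print("hub",len(hub),ch,hub.mean(0).round(4),"post",len(post),cp,post.mean(0).round(4))
  ret = um.true_divide(
Traceback (most recent call last):
  File "h.py", line 36, in gate_wrist
    l=cv2.fitLine(q[:,:2].astype(np.float32),cv2.DIST_HUBER,0,.01,.01).ravel();v=l[:2]*np.sign(l[1])
      ~~~~~~~~~~~^^^^^^^^^^^^^^^^^^^^^^^^^^^^^^^^^^^^^^^^^^^^^^^^^^^^^
cv2.error: OpenCV(4.12.0) /io/opencv/modules/imgproc/src/linefit.cpp:50: error: (-215:Assertion failed) count > 0 in function 'fitLine2D_wods'
```

View pics/w3.png

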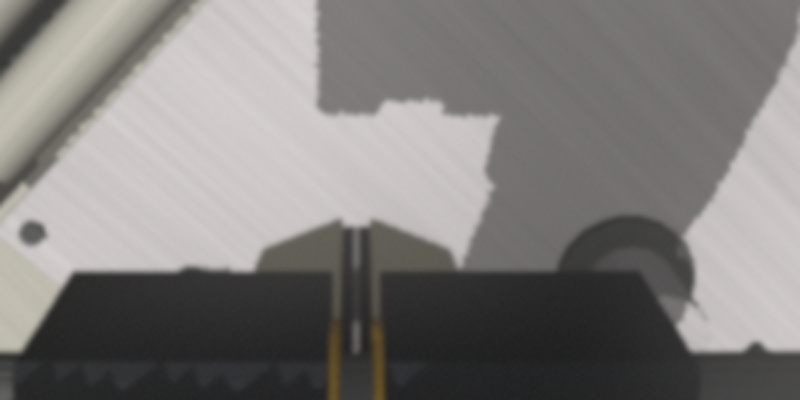

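I shifted the wrong way: the camera looks ahead on the tool's +x side, so the gate is hidden under the gripper. I'll shift along −x.

>>> arm_command(targets=[[[-0.03,0,0,0,0,0],[-0.04,0,0,0,0,0],[-0.04,0,0,0,0,0],[-0.04,0,0,0,0,0],[-0.02,0,0,0,0,0],[0,0,0,0,0,0],[0,0,0,0,0,0]]])

```text
clock: 10.85
position: [0.4416, 0.0143, 0.3133]
ee_rot: [-2.792, -1.438, 0.0]
force: [0.9, 0.4, -0.4]
width: 0.005
gripper_force: 0.0
```

```bash
python3 - <<'E'
from h import *;from cell import arm
s=arm.observe()
im=arm.get_image("wrist");T=np.eye(4);T[:3,:3]=R.from_rotvec(s["ee_rot"]).as_matrix();T[:3,3]=s["position"]
np.savez("w4.npz",**im,T=T@im["T_tool_cam"]);a=im["pixels"][:,:,::-1]
cv2.imwrite("pics/w4.png",cv2.resize(a[50:300,100:480],(760,500),interpolation=cv2.INTER_CUBIC))
rows(s,[])
gate_wrist("w4.npz")
E
```

```text
pos [0.4416 0.0143 0.3133] yaw 0.9511 tilt [-5.e-04  4.e-04 -1.e+00]
hub 236 ((574.8391723632812, -28.212989807128906), 14.085474967956543) [ 0.5723 -0.0285  0.1129] post 465 ((396.1851501464844, 90.52678680419922), 12.15106201171875) [0.3969 0.0905 0.119 ]
arm n 1478 line ang 0.9399756 mean ang 0.9630857493604978 off -0.0023647082622339777 post ang 0.9842013458171204 dist 0.21451432167561185
```

View pics/w4.png

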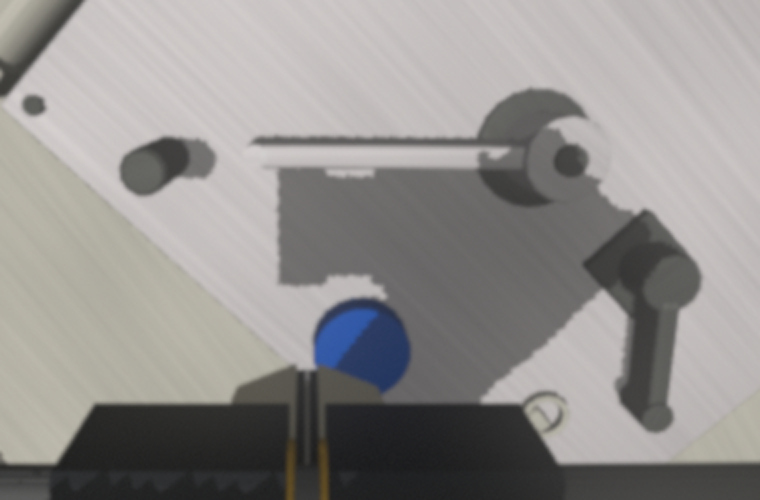

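The view shows the hub screw at crop (570,160), the arm's bright top face from (255,155) to (480,157), and the post top at (144,171), with the clamp lever end at (655,415). I'll take the arm edges and the circles from pixels.

```bash
cat >> h.py <<'E'
def pix(f,hubc,postc,cols,r0,r1):
    im=dict(np.load(f));P,d,t=cloud(im,im["T"]);g=cv2.GaussianBlur(cv2.cvtColor(im["pixels"],cv2.COLOR_RGB2GRAY),(3,3),0).astype(float)
    mids=[]
    for c in cols:
        col=g[r0:r1,c];D=np.diff(col);a=int(D.argmax());b=a+int(D[a:a+16].argmin())
        mids.append((c,r0+a+.5,r0+b+.5))
    mids=np.array(mids);wd=mids[:,2]-mids[:,1];ok=abs(wd-np.median(wd))<2;mids=mids[ok];print("width px",np.median(wd),ok.sum(),"of",len(ok))
    K=np.array([[im["fx"],0,im["cx"]],[0,im["fy"],im["cy"]],[0,0,1]],float);Rm=im["T"][:3,:3]
    def cast(uv,z):
        n=cv2.undistortPoints(np.array(uv,float).reshape(-1,1,2),K,im["dist"].astype(float)).reshape(-1,2)
        q=np.c_[n,np.ones(len(n))]@Rm.T;return (t+q*((z-t[2])/q[:,2])[:,None])[:,:2]
    L=cast(np.c_[mids[:,0],(mids[:,1]+mids[:,2])/2],.104)
    e1=cast(mids[:,:2],.104);e2=cast(mids[:,[0,2]],.104);print("width mm",1000*np.median(np.hypot(*(e1-e2).T)))
    l=cv2.fitLine(L.astype(np.float32),cv2.DIST_HUBER,0,.01,.01).ravel();v=l[:2]*np.sign(l[1])
    h=cast([hubc],.114)[0];p=cast([postc],.12)[0];ang=lambda v:np.arctan2(-v[0],v[1])
    print("hub",h,"post",p,"dist",np.hypot(*(p-h)),"post ang",ang(p-h),"line",ang(v),"mean",ang(L.mean(0)-h),"off mm",1000*((l[2]-h[0])*v[1]-(l[3]-h[1])*v[0]))
    s=abs((p-l[2:])@[v[1],-v[0]]);print("post off arm line mm",1000*float((p-l[2:])@[v[1],-v[0]]))
E
python3 - <<'E'
from h import *
im=dict(np.load("w4.npz"));g=cv2.cvtColor(im["pixels"],cv2.COLOR_RGB2GRAY)
c=cv2.HoughCircles(cv2.resize(g[100:170,340:430],None,fx=4,fy=4,interpolation=cv2.INTER_CUBIC),cv2.HOUGH_GRADIENT,1,400,param1=120,param2=15,minRadius=60,maxRadius=110)
print("hub circ",None if c is None else c[0,0]/4+[340,100,0])
c=cv2.HoughCircles(cv2.resize(g[110:160,150:200],None,fx=4,fy=4,interpolation=cv2.INTER_CUBIC),cv2.HOUGH_GRADIENT,1,400,param1=60,param2=10,minRadius=38,maxRadius=60)
print("post circ",None if c is None else c[0,0]/4+[150,110,0])
pix("w4.npz",(385,130),(172,135.5),range(242,330),112,140)
E
```

```text
hub circ None
post circ [172.625      135.875       12.44999981]
width px 11.0 64 of 88
width mm 11.078906661749965
hub [ 0.57147069 -0.02792372] post [0.39765978 0.09024221] dist 0.21017473186593494 post ang 0.9737199562134675 line 0.94480866 mean 0.9430606049255181 off mm 0.2389341138483922
post off arm line mm -6.314521256550003
```

```bash
python3 - <<'E'
from h import *;from cell import arm
pv=np.array([.5725,-.0265])
def w(th,r=.13,off=.0165):
    return pv+r*np.array([-np.sin(th),np.cos(th)])+off*np.array([np.cos(th),np.sin(th)])
print(w(.95))
W=[(*w(.951,off=.045),.313,.951,4),(*w(.951,off=.045),.094,.951,6),(*w(.951,off=.020),.094,.951,4)]
W+=[(*w(.981),.094,.981,3)]
rows(arm.observe(),W)
E
```

```text
[0.47635376 0.06254016]
pos [0.4418 0.0146 0.3134] yaw 0.9518 tilt [-4.e-04  6.e-04 -1.e+00]
4 rows [[0.0219, 0.0001, 0.0001, 0, 0, 0.0002], [0.0219, 0.0001, 0.0001, 0, 0, 0.0002], [0.0219, 0.0001, 0.0001, 0, 0, 0.0002], [0.0219, 0.0001, 0.0001, 0, 0, 0.0002]]
6 rows [0.0, 0.0, 0.0365, 0, 0, -0.0]
4 rows [-0.0062, 0.0, 0.0, 0, 0, -0.0]
3 rows [[-0.0025, -0.0001, 0.0, 0, 0, -0.01], [-0.0025, -0.0002, 0.0, 0, 0, -0.01], [-0.0025, -0.0002, 0.0, 0, 0, -0.01]]
```

>>> arm_command(targets=[[[0.022,0,0,0,0,0],[0.022,0,0,0,0,0],[0.022,0,0,0,0,0],[0.022,0,0.02,0,0,0],[0,0,0.04,0,0,0],[0,0,0.04,0,0,0],[0,0,0.04,0,0,0],[0,0,0.04,0,0,0],[0,0,0.04,0,0,0],[0,0,0,0,0,0]]])

```text
clock: 12.15
position: [0.4907, 0.0859, 0.0913]
ee_rot: [-2.79, -1.439, 0.008]
force: [-0.1, 0.1, 0.5]
width: 0.007
gripper_force: 0.0
```

>>> arm_command(targets=[[[-0.008,0,0,0,0,0],[-0.009,0,0,0,0,0],[-0.009,0,0,0,0,0],[-0.0025,0,0,0,0,-0.01],[-0.002,0,0,0,0,-0.01],[-0.0025,0,0,0,0,-0.01],[0,0,0,0,0,0],[0,0,0,0,0,0]]])

```text
clock: 13.15
position: [0.4735, 0.0584, 0.0936]
ee_rot: [2.771, 1.479, -0.0]
force: [0.8, 0.8, 0.9]
width: 0.003
gripper_force: 0.5
```

```bash
python3 - <<'E'
from h import *;from cell import arm
s=arm.observe();p=np.array(s["position"]);pv=np.array([.5725,-.0265]);th=.981
e=p[:2]-pv;print("along",e@[-np.sin(th),np.cos(th)],"off",e@[np.cos(th),np.sin(th)]);rows(s,[])
E
```

```text
along 0.12949786561573412 off 0.01549564482396953
pos [0.4735 0.0584 0.0936] yaw 0.9806 tilt [-2.e-04 -2.e-04 -1.e+00]
```

>>> arm_command(targets=[[[0.01,0,0,0,0,0],[0.015,0,0,0,0,0],[0,0,-0.04,0,0,0],[0,0,-0.045,0,0,0],[-0.01,0,-0.045,0,0,0],[-0.03,0,-0.045,0,0,0],[-0.04,0,-0.045,0,0,0],[-0.03,0,0,0,0,0],[0,0,0,0,0,0],[0,0,0,0,0,0]]])

```text
clock: 14.4
position: [0.4267, -0.0111, 0.3137]
ee_rot: [-2.77, -1.481, -0.0]
force: [0.1, 0.3, 0.6]
width: 0.004
gripper_force: 0.0
```

```bash
python3 - <<'E'
from h import *;from cell import arm
s=arm.observe()
im=arm.get_image("wrist");T=np.eye(4);T[:3,:3]=R.from_rotvec(s["ee_rot"]).as_matrix();T[:3,3]=s["position"]
np.savez("w5.npz",**im,T=T@im["T_tool_cam"]);a=im["pixels"][:,:,::-1]
cv2.imwrite("pics/w5.png",cv2.resize(a[50:300,100:480],(760,500),interpolation=cv2.INTER_CUBIC))
rows(s,[])
g=cv2.cvtColor(im["pixels"],cv2.COLOR_RGB2GRAY)
E
```

```text
pos [ 0.4267 -0.0111  0.3137] yaw 0.9816 tilt [ 1.e-04  5.e-04 -1.e+00]
```

View pics/w5.png

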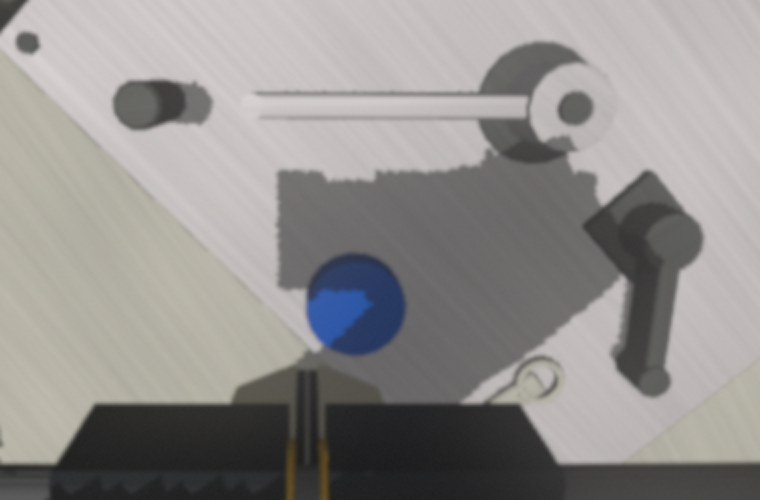

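Hub screw at crop (575,108), arm top face centred near y=106, post top at (138,105): the arm looks lined up with the post. Clamp boss at (674,240), lever end at (653,381), spanner ring at (540,378).

```bash
python3 - <<'E'
from h import *
im=dict(np.load("w5.npz"));g=cv2.cvtColor(im["pixels"],cv2.COLOR_RGB2GRAY)
print(g[90:116,280],g[90:116,310])
c=cv2.HoughCircles(cv2.resize(g[80:128,145:200],None,fx=4,fy=4,interpolation=cv2.INTER_CUBIC),cv2.HOUGH_GRADIENT,1,400,param1=60,param2=10,minRadius=38,maxRadius=60)
pc=(c[0,0]/4+[145,80,0]);print("post circ",pc)
m=(g[95:115,375:400]<110).astype(np.uint8);M=cv2.moments(m,True);hc=(375+M["m10"]/M["m00"],95+M["m01"]/M["m00"]);print("screw",hc,m.sum())
pix("w5.npz",hc,pc[:2],range(240,330),92,112)
P,d,t=cloud(im,im["T"])
for n,u,v,z in(("boss",437,170,.095),("ctip",426.5,240.5,.095),("ring",370,239,.055)):print(n,ray(d,t,u,v,z)[:2].round(4))
E
```

```text
[192 191 190 189 187 172 150 155 180 198 204 204 201 199 196 195 193 182
 166 166 183 193 195 194 194 195] [194 194 193 192 190 174 145 145 174 195 200 200 196 193 192 191 189 181
 166 163 179 187 189 189 189 187]
post circ [169.625      102.125       13.17500019]
screw (386.95675675675676, 103.78918918918919) 185
width px 10.0 90 of 90
width mm 9.669080103199033
hub [ 0.57128249 -0.02802912] post [0.3979427  0.08979632] dist 0.2095936944234822 post ang 0.9737996711386439 line 0.9747663 mean 0.9753801107031814 off mm -0.002847796450516915
post off arm line mm 0.20542820333019138
boss [ 0.5906 -0.1257]
ctip [ 0.5447 -0.1956]
ring [ 0.493  -0.1816]
```

```bash
cat > c.py <<'E'
from h import *;from cell import arm
pv=np.array([.5895,-.1257])
def w(ph,r=.072,off=.0155):
    return pv+r*np.array([np.cos(ph),np.sin(ph)])-off*np.array([-np.sin(ph),np.cos(ph)])
s=arm.observe()
E
python3 - <<'E'
from c import *
print(np.round(s["joints"],2))
p0=-2.137;y=p0+np.pi/2
W=[(*w(p0,off=.038),.26,y,10),(*w(p0,off=.038),.094,y,5),(*w(p0,off=.018),.094,y,3)]
W+=[(*w(p),.094,p+np.pi/2,1) for p in np.linspace(p0,p0+1.05,15)[1:4]]
rows(s,W)
E
```

```text
[ 0.48  0.1  -0.63  1.87  0.06  1.19 -0.75]
pos [ 0.4267 -0.0109  0.3135] yaw 0.9824 tilt [-3.e-04  7.e-04 -1.e+00]
10 rows [[-0.0078, 0.0163, 0.0054, 0, 0, 0.1549], [-0.0052, 0.0173, 0.0054, 0, 0, 0.1549], [-0.0025, 0.0179, 0.0054, 0, 0, 0.1549], [0.0003, 0.018, 0.0054, 0, 0, 0.1549], [0.0031, 0.0178, 0.0054, 0, 0, 0.1549], [0.0058, 0.0171, 0.0054, 0, 0, 0.1549], [0.0084, 0.016, 0.0054, 0, 0, 0.1549], [0.0107, 0.0145, 0.0054, 0, 0, 0.1549], [0.0128, 0.0127, 0.0054, 0, 0, 0.1549], [0.0146, 0.0105, 0.0054, 0, 0, 0.1549]]
5 rows [0.0, 0.0, 0.0332, 0, 0, -0.0]
3 rows [0.0067, 0.0, 0.0, 0, 0, -0.0]
1 rows [[0.0079, 0.001, 0.0, 0, 0, -0.075]]
1 rows [[0.0054, 0.001, 0.0, 0, 0, -0.075]]
1 rows [[0.0054, 0.001, 0.0, 0, 0, -0.075]]
```

>>> arm_command(targets=[[[-0.008,0.016,0.005,0,0,0.155],[-0.005,0.017,0.005,0,0,0.155],[-0.0025,0.018,0.005,0,0,0.155],[0,0.018,0.006,0,0,0.155],[0.003,0.018,0.005,0,0,0.155],[0.006,0.017,0.005,0,0,0.155],[0.0085,0.016,0.006,0,0,0.155],[0.0105,0.0145,0.005,0,0,0.155],[0.013,0.0125,0.006,0,0,0.155],[0.0145,0.0105,0.005,0,0,0.155]]])

```text
clock: 15.7
position: [0.5185, -0.1664, 0.2596]
ee_rot: [-3.013, 0.886, 0.002]
force: [0.1, 0.7, 0.1]
width: 0.002
gripper_force: 0.0
```

```bash
python3 - <<'E'
from c import *
rows(s,[(*w(-2.137,off=.038),.094,-.566,5)]);print(np.round(s["joints"],2))
E
```

```text
pos [ 0.5185 -0.1664  0.2596] yaw -0.5722 tilt [-1.2e-03  9.0e-04 -1.0e+00]
5 rows [[0.0, -0.0001, 0.0331, 0, 0, -0.0012], [0.0, -0.0001, 0.0331, 0, 0, -0.0012], [0.0, -0.0001, 0.0331, 0, 0, -0.0012], [0.0, -0.0001, 0.0331, 0, 0, -0.0012], [0.0, -0.0001, 0.0331, 0, 0, -0.0012]]
[ 0.45  0.32 -0.3   1.73  0.1   1.11 -2.03]
```

>>> arm_command(targets=[[[0,0,0.033,0,0,0],[0,0,0.033,0,0,0],[0,0,0.033,0,0,0],[0,0,0.033,0,0,0],[0,0,0.033,0,0,0],[0,0,0,0,0,0],[0.007,0,0,0,0,0],[0.006,0,0,0,0,0],[0.007,0,0,0,0,0]]])

```text
clock: 16.82
position: [0.5353, -0.1786, 0.0968]
ee_rot: [3.015, -0.883, 0.003]
force: [-2.2, 0.8, 2.2]
width: 0.003
gripper_force: 1.0
```

>>> arm_command(targets=[[[0.008,0.001,0,0,0,-0.075],[0.0054,0.001,0,0,0,-0.075],[0.0054,0.001,0,0,0,-0.075],[0.0054,0.001,0,0,0,-0.075],[0.0054,0.001,0,0,0,-0.075],[0.0054,0.001,0,0,0,-0.075]]])

```text
clock: 17.58
position: [0.5641, -0.1977, 0.0963]
ee_rot: [3.136, -0.185, -0.0]
force: [-1.0, -0.5, 1.2]
width: 0.007
gripper_force: 1.0
```

```bash
python3 - <<'E'
from c import *
rows(s,[(*w(p),.094,p+np.pi/2,1) for p in -2.137+.075*np.arange(7,15)])
E
```

```text
pos [ 0.5641 -0.1977  0.0963] yaw -0.1176 tilt [-2.e-04 -5.e-04 -1.e+00]
1 rows [[0.0068, -0.0015, 0.0023, 0, 0, -0.0764]]
1 rows [[0.0054, 0.001, 0.0, 0, 0, -0.075]]
1 rows [[0.0054, 0.001, 0.0, 0, 0, -0.075]]
1 rows [[0.0054, 0.001, 0.0, 0, 0, -0.075]]
1 rows [[0.0054, 0.001, 0.0, 0, 0, -0.075]]
1 rows [[0.0054, 0.001, 0.0, 0, 0, -0.075]]
1 rows [[0.0054, 0.001, 0.0, 0, 0, -0.075]]
1 rows [[0.0054, 0.001, 0.0, 0, 0, -0.075]]
```

>>> arm_command(targets=[[[0.0064,-0.001,0.001,0,0,-0.075],[0.0054,0.001,0,0,0,-0.075],[0.0054,0.001,0,0,0,-0.075],[0.0054,0.001,0,0,0,-0.075],[0.0054,0.001,0,0,0,-0.075],[0.0054,0.001,0,0,0,-0.075],[0.0054,0.001,0,0,0,-0.075]]])

```text
clock: 18.45
position: [0.6032, -0.1994, 0.0951]
ee_rot: [3.076, 0.634, -0.001]
force: [-2.5, -1.5, -0.6]
width: 0.004
gripper_force: 1.0
```

>>> arm_command(targets=[[[0.0027,0.0003,0,0,0,-0.037],[0.0027,0.0003,0,0,0,-0.037]]])

```text
clock: 18.7
position: [0.6084, -0.1971, 0.0949]
ee_rot: [3.051, 0.747, -0.0]
force: [-1.6, -2.3, -0.2]
width: 0.003
gripper_force: 0.9
```

>>> arm_command(targets=[[[0.0027,0.0003,0,0,0,-0.037]]])

```text
clock: 18.82
position: [0.611, -0.1958, 0.0949]
ee_rot: [3.036, 0.805, -0.0]
force: [-1.0, -1.9, 0.7]
width: 0.005
gripper_force: 0.9
```

```bash
python3 - <<'E'
from c import *
rows(s,[(*w(p),.094,p+np.pi/2,1) for p in -2.137+np.array([1.1,1.14,1.18,1.22])])
E
```

```text
pos [ 0.611  -0.1958  0.0949] yaw 0.5181 tilt [ 1.e-04 -5.e-04 -1.e+00]
1 rows [[0.0017, 0.0007, 0.0009, 0, 0, -0.0157]]
1 rows [[0.0029, 0.0006, 0.0, 0, 0, -0.04]]
1 rows [[0.0029, 0.0006, 0.0, 0, 0, -0.04]]
1 rows [[0.0029, 0.0006, 0.0, 0, 0, -0.04]]
```

>>> arm_command(targets=[[[0.0027,0.0005,0,0,0,-0.037]]])

```text
clock: 18.95
position: [0.6137, -0.1946, 0.0948]
ee_rot: [3.021, 0.862, 0.0]
force: [-0.9, -2.0, -0.3]
width: 0.004
gripper_force: 0.9
```

>>> arm_command(targets=[[[0.0027,0.0005,0,0,0,-0.037]]])

```text
clock: 19.08
position: [0.6163, -0.1936, 0.0948]
ee_rot: [3.004, 0.918, 0.0]
force: [-1.4, -2.0, -0.2]
width: 0.004
gripper_force: 0.9
```

>>> arm_command(targets=[[[0.002,0.0003,0,0,0,-0.02]]])

```text
clock: 19.2
position: [0.6181, -0.1926, 0.0948]
ee_rot: [2.995, 0.947, 0.0]
force: [-0.9, -1.6, -0.5]
width: 0.005
gripper_force: 0.9
```

>>> arm_command(targets=[[[0.002,0.0003,0,0,0,-0.02]]])

```text
clock: 19.32
position: [0.6196, -0.1918, 0.0947]
ee_rot: [2.986, 0.976, -0.001]
force: [-5.0, -5.0, 1.4]
width: 0.011
gripper_force: 3.8
```

>>> arm_command(targets=[[[0.001,0,0,0,0,0]]])

```text
clock: 19.45
position: [0.6197, -0.1919, 0.0946]
ee_rot: [2.986, 0.974, -0.003]
force: [-6.4, -4.0, 4.7]
width: 0.007
gripper_force: 3.6
```

>>> arm_command(targets=[[[0.001,0,0,0,0,0]]])

```text
clock: 19.58
position: [0.6198, -0.1918, 0.0946]
ee_rot: [2.987, 0.973, -0.005]
force: [-7.3, -5.2, 6.8]
width: 0.002
gripper_force: 4.9
```

>>> arm_command(targets=[[[-0.008,0,0,0,0,0],[-0.015,0,0,0,0,0],[0,0,-0.04,0,0,0],[0,0,-0.045,0,0,0],[0,0,-0.045,0,0,0],[0,0,-0.045,0,0,0],[0,0,-0.045,0,0,0],[0,0,0,0,0,0]]])

```text
clock: 20.58
position: [0.604, -0.2042, 0.3187]
ee_rot: [2.983, 0.973, 0.009]
force: [0.4, -0.4, -0.5]
width: 0.005
gripper_force: 0.0
```

```bash
python3 - <<'E'
from c import *
rows(s,[(.427,-.011,.314,.98,7)])
E
```

```text
pos [ 0.604  -0.2042  0.3187] yaw 0.6306 tilt [ 0.0067 -0.0016 -1.    ]
7 rows [[-0.0041, -0.0372, 0.0007, 0, 0, -0.0499], [-0.0023, -0.0374, 0.0007, 0, 0, -0.0499], [-0.0004, -0.0374, 0.0007, 0, 0, -0.0499], [0.0015, -0.0374, 0.0007, 0, 0, -0.0499], [0.0033, -0.0373, 0.0007, 0, 0, -0.0499], [0.0052, -0.0371, 0.0007, 0, 0, -0.0499], [0.007, -0.0368, 0.0007, 0, 0, -0.0499]]
```

>>> arm_command(targets=[[[-0.004,-0.037,0,0,0,-0.05],[-0.002,-0.037,0,0,0,-0.05],[0,-0.037,0.001,0,0,-0.05],[0.001,-0.037,0.001,0,0,-0.05],[0.003,-0.037,0.001,0,0,-0.05],[0.005,-0.037,0.001,0,0,-0.05],[0.007,-0.037,0,0,0,-0.05],[0,0,0,0,0,0],[0,0,0,0,0,0]]])

```text
clock: 21.7
position: [0.4265, -0.0132, 0.3103]
ee_rot: [2.772, 1.478, -0.001]
force: [0.9, -1.0, -0.4]
width: 0.005
gripper_force: 0.0
```

```bash
python3 - <<'E'
from h import *;from cell import arm
s=arm.observe()
im=arm.get_image("wrist");T=np.eye(4);T[:3,:3]=R.from_rotvec(s["ee_rot"]).as_matrix();T[:3,3]=s["position"]
np.savez("w6.npz",**im,T=T@im["T_tool_cam"]);a=im["pixels"][:,:,::-1]
cv2.imwrite("pics/w6.png",cv2.resize(a[50:300,100:480],(760,500),interpolation=cv2.INTER_CUBIC))
rows(s,[])
E
```

```text
pos [ 0.4265 -0.0132  0.3103] yaw 0.9796 tilt [-3.e-04 -6.e-04 -1.e+00]
```

View pics/w6.png

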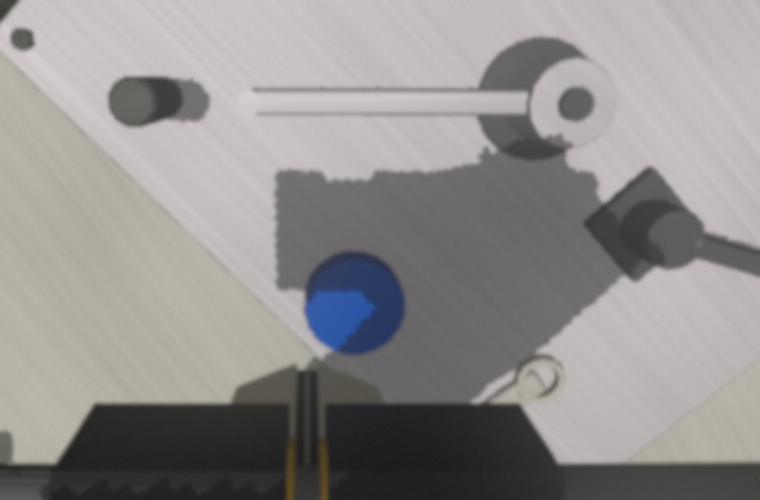

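The arm still runs from the hub (576,104) to the post (133,101), the lever has swung out to the right of its boss (675,238), and the puck and spanner are unmoved. I'll check the angles.

```bash
python3 - <<'E'
from h import *
im=dict(np.load("w6.npz"));g=cv2.cvtColor(im["pixels"],cv2.COLOR_RGB2GRAY)
c=cv2.HoughCircles(cv2.resize(g[78:126,142:197],None,fx=4,fy=4,interpolation=cv2.INTER_CUBIC),cv2.HOUGH_GRADIENT,1,400,param1=60,param2=10,minRadius=38,maxRadius=60)
pc=(c[0,0]/4+[142,78,0])
m=(g[93:113,375:400]<110).astype(np.uint8);M=cv2.moments(m,True);hc=(375+M["m10"]/M["m00"],93+M["m01"]/M["m00"]);print(pc,hc)
pix("w6.npz",hc,pc[:2],range(240,330),90,110)
P,d,t=cloud(im,im["T"]);z=P[...,2];r=np.hypot(P[...,0]-.5895,P[...,1]+.1257)
q=P[(z>.085)&(z<.105)&(r>.025)&(r<.1)&(P[...,0]>.59)][:,:2];v=q.mean(0)-[.5895,-.1257];a0=np.arctan2(v[1],v[0])
im=dict(np.load("w5.npz"));P,d,t=cloud(im,im["T"]);z=P[...,2];r=np.hypot(P[...,0]-.5895,P[...,1]+.1257)
q2=P[(z>.085)&(z<.105)&(r>.025)&(r<.1)&(P[...,1]<-.14)][:,:2];v=q2.mean(0)-[.5895,-.1257];a1=np.arctan2(v[1],v[0])
print("clamp",len(q),a0,"before",len(q2),a1,"swing",a0-a1)
E
```

```text
[167.375      100.125       13.17500019] (387.375, 101.69270833333333)
width px 10.0 90 of 90
width mm 9.545922109880378
hub [ 0.57125609 -0.02815239] post [0.39808152 0.08991064] dist 0.20959081474215407 post ang 0.9724190137776583 line 0.980624 mean 0.9746088723373796 off mm 0.53561926062895
post off arm line mm 1.1840403418066328
clamp 753 -0.878663946897619 before 835 -2.1609606044722476 swing 1.2822966575746286
```

```bash
python3 -c "
from cell import arm
print(arm.sign_off())"
```

```text
the job is handed in; nothing more can be done
None
```

The job is handed in: the gate points at the round post to within about 0.01 rad, the clamp lever is hard against its stop after swinging about 1.28 rad, and no loose piece was touched (the last picture showed only one puck and the spanner, both in place).

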